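# Find the rubbing spot of a pulley

## Task

A belt pulley from the coffee machine sits on the truing stand that has a brass-tipped feeler at its rim, and it rubs on the feeler in one part of its turn. Turn that pulley by its crank handle until you feel the drag rise, let go and leave it standing there, with the rim rubbing on the feeler. Do not turn the smaller spare pulley, which has no feeler.

Things in the scene. Friction and masses are not known exactly. Their poses are not given: they have to be found in the camera images.
- crank_grip (a point): Point on the axis of the large pulley's crank handle, 88 mm above the bench: an upright black round sleeve, 12 to 14 mm thick, turning freely on its pin, from 58 to 108 mm above the bench. It goes round with the pulley, 45 mm from its axis. All else on this stand is at most 61 mm high. From its start it reaches the rubbing part after 35 to 125 degrees clockwise (from above); only felt, not seen.
- spindle_top (a point): Top of the truing stand's spindle, on the large pulley's upright axis, 61 mm above the bench. Aluminium pulley, 124 mm across, top face 56 mm above the bench, turns without limit on a fixed grey plate of 188 x 130 mm. It resists with under 1 N at the handle, where it rubs with 10 to 16 N, felt only while it moves (some 45 degrees of the turn), and stays where it is left.
- shoe: The feeler: steel rod with a round brass tip 12 mm across, pointing at the pulley's axis from a dark block into the groove between the flanges. Origin: centre of the tip, 43 mm above the bench; its x axis points away from the pulley. A spring holds it forward; the high part of the groove presses it with 11 to 14 N and pushes it back at most 2 mm. Not to be touched.
- spare_grip (a point): Point on the axis of the smaller spare pulley's crank handle, 88 mm above the bench. That pulley is 88 mm across, on its own fixed plate of 100 x 100 mm without feeler. Same handle, but 29 mm from its pulley's axis. To be left alone.

How it is judged:
By the outcome, as a careful person would: the job done as asked, in the order asked, and still so for the second after the job is handed in, with the robot touching nothing.
It also fails if it takes over 35 s, if anything falls off the work surface, if the arm or the gripper's body presses on something with over 40 N, if the wrist force passes 120 N, or if a joint passes its speed limit or range.

## Robot

A 6-joint arm with a two-finger parallel gripper is mounted at the origin on a cart in front of the work surface, level with it; the furniture and walls round the work are solid. World frame = base frame: x ahead of the robot, y to its left, z up, the work surface at z = 0. Lengths are in m, angles in degrees, forces in N, time in s.
With the tool pointing down it reaches from about 0.35 to 0.85 m from the base axis. Payload 8.1 kg.
Tool frame: the origin (TCP) lies on the centre line of the jaws, within the pads' length; the fingertips stand 25 mm ahead of it and the grasp point (between the pads) lies 6 mm ahead of it (arm.nose_length is the distance from the TCP to the fingertips, in m); z points along the fingers, y is the line along which they close (so a half turn about z gives the same grasp; the last joint's range is limited). The gripper opens to 85 mm and grips with 20 to 120 N. Pads are 22 mm wide; open, the fingers measure 114 mm over their backs; the gripper's body (76 mm by 85 mm) begins 54 mm behind the grasp point. The pads swing forward as they close: fully open they stand 13 mm farther back than shut.
Start: joints at [70.222, 7.471, 85.268, -0, 87.261, -4.893], TCP at [0.154, 0.58, 0.256] pointing down, gripper open.
Joint ranges: [-169.43, 169.43], [-51.17, 129.36], [1.28, 143.12], [-76.62, 256.62], [0, 156.53], [-152.29, 152.29]. Speed limits (degrees/s): [136.94, 136.94, 159.86, 180, 180, 180].

## Interface

Orientations are given as a 3x3 rotation matrix whose columns are the frame's x, y, z axes.
In Python, from workcell import arm gives the robot as it stands.
- The arm moves only by the tool drive_tool, never from a script. Its argument "targets" is a list of rows, each a list of 3 entries, a list of its own where there are three numbers: the shift along the tool's x, y, z in m, then the turn, a rotation vector about the tool's x, y, z in degrees, then the finger opening in m, from 0 to 0.0854. In form: [[[dx, dy, dz], [wx, wy, wz], claw], ...]. A call has 1 to 5 rows; each row shifts and turns the commanded pose from where the row before left it, along the tool's axes as they then stand; what a row does not reach is not made up. A row lasts 1/10 s, in which the tool goes at most 50 mm and 8.59 degrees, less where a joint would pass 70% of its speed; a pose out of reach is approached as far as the arm can. A call with a gripper value outside its range is refused whole. The fingers move at their own pace and stop on an object; "newtons" is the grip in N (left out, the last holds). Time passes only in rows, so rows that do not move let the fingers close. It gives the time, the measured TCP pose, the force, the opening and the grip force at its end, in the units of the state.
- arm.state(): the state, without advancing time (a new reading comes with each control period).
- arm.snapshot(name): name is "scene" or "top" or "wrist"; returns (picture, depth): 480x640x3 uint8, red, green, blue; 480x640 float32, m along the optical axis (not along the pixel's ray), 0 where there is no reading.
- arm.calibration(name): a dict with "fx", "fy", "cx", "cy" (pixels), "k1" (the pictures are not rectified: a ray, as slopes to the right and down, at radius r is drawn at 1 + k1 r^2 times it, then the intrinsics apply), "R" (3x3) and "t" (3): a world point X has camera coordinates R X + t; the wrist camera has in their place "mount" (4x4, takes a point from camera to tool coordinates, whose origin is the TCP and whose axes are the flange's). Camera axes: x right, y down, z forward; pixel columns grow to the right and rows downward; lengths in m; the calibration is good to about 2 mm. A picture is of the moment at which its call begins: read the wrist's pose just before it. calibration takes no time and is no camera call.
- arm.hand_in(): hands the job in; it is judged then, once.
The state is a dict: "time": time; "q": joint angles; "qd": joint speeds; "tau": joint torques, N m; "eef_pos": TCP position; "tcp_rot": TCP orientation; "ft_force": force on the tool from outside, world axes, zero at the start; "ft_torque": the same for the moment, N m; "finger_gap": finger opening in m; "finger_force": force on a finger pad.
Only numpy, scipy, OpenCV 4.12 (cv2) and the standard library are available. Lean on these libraries where they do the work, as an engineer would, in place of code of your own. Each camera call takes 0.05 s, during which the arm holds its last target. There are 200 camera calls.

## Working session

There is one attempt and no reset: what is moved stays moved. The work goes in short steps, Python scripts to look and compute and a tool call to move; the robot and the scene stay as the last step left them, time stands still between calls to the robot, and variables do not carry over. Pictures are saved under pics/ and viewed, at most 10 in all, crops included, and the job is handed in when it is done.

Besides the shell and the picture viewer there is one more tool, called after "Request:" as name([rows], argument=value, ...), one row to a line, values as JSON. drive_tool: Moves the arm, as the interface text tells. Its arguments: {"type":"object","properties":{"targets":{"type":"array"},"newtons":{"type":"number"}},"required":["targets"]}

```bash
mkdir -p pics; cat > h.py <<'E'
import numpy as np, cv2
from workcell import arm
def ray(cal,u,v):
    p=cv2.undistortPoints(np.array([[[u,v]]],float),np.array([[cal['fx'],0,cal['cx']],[0,cal['fy'],cal['cy']],[0,0,1]],float),np.array([cal['k1'],0,0,0,0],float))[0,0]
    return np.array([p[0],p[1],1.])
def plane(cal,u,v,z):
    R=np.array(cal['R']);t=np.array(cal['t']);C=-R.T@t;d=R.T@ray(cal,u,v)
    return C+d*(z-C[2])/d[2]
def depthpt(cal,u,v,d):
    R=np.array(cal['R']);t=np.array(cal['t']);return R.T@(ray(cal,u,v)*d-t)
E
python3 - <<'E'
from h import *
for n in("top","scene"):
    p,d=arm.snapshot(n);cv2.imwrite(f'pics/{n}0.png',p[:,:,::-1]);np.save(n+'_d',d)
    print(n,{k:np.round(v,3).tolist() for k,v in arm.calibration(n).items()})
s=arm.state();print(s['time'],s['eef_pos'],s['tcp_rot'])
E
```

```text
top {'fx': 469.018, 'fy': 469.018, 'cx': 322.326, 'cy': 241.95, 'k1': -0.125, 'R': [[0.017, -1.0, -0.024], [-0.988, -0.013, -0.155], [0.154, 0.027, -0.988]], 't': [0.003, 0.543, 0.857]}
scene {'fx': 472.497, 'fy': 472.497, 'cx': 321.613, 'cy': 239.657, 'k1': -0.076, 'R': [[0.698, -0.716, -0.015], [-0.415, -0.388, -0.823], [0.583, 0.581, -0.568]], 't': [-0.362, 0.283, 0.613]}
0.1 [0.15395818 0.57945126 0.25536191] [[-9.66453383e-01  2.56841545e-01 -5.28055277e-04]
 [ 2.56842062e-01  9.66452159e-01 -1.54263577e-03]
 [ 1.14127208e-04 -1.62651237e-03 -9.99998671e-01]]
```

View pics/top0.png

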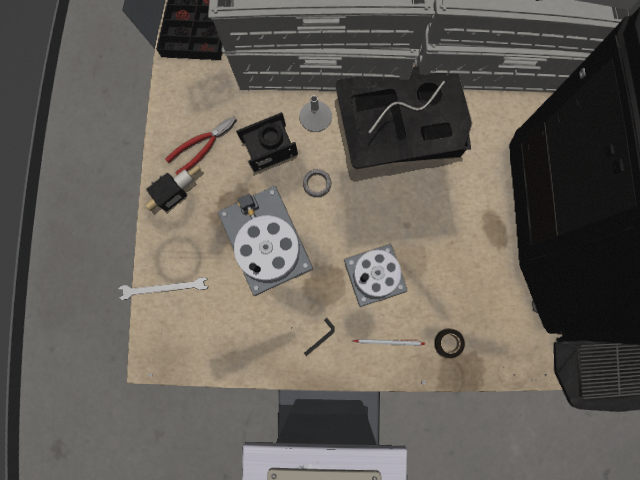

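View pics/scene0.png

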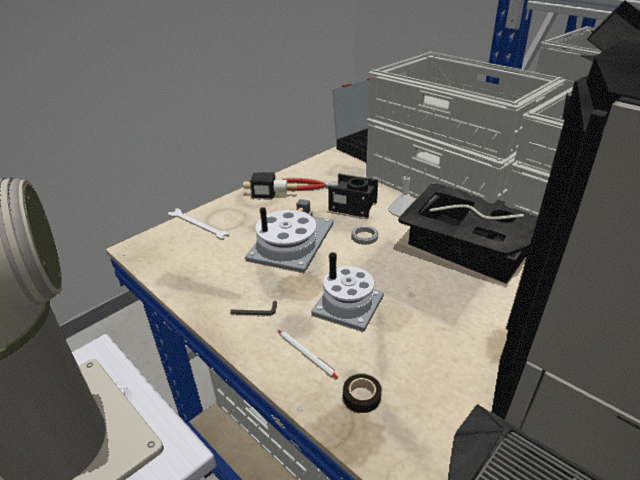

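The top view shows the large pulley around (266,247), with its handle at about (255,268) and the feeler at (247,207). The spare is at (378,272). In the scene view the large handle is at (264,220).

```bash
python3 - <<'E'
from h import *
ct,cs=arm.calibration("top"),arm.calibration("scene")
p=cv2.imread('pics/top0.png');g=cv2.cvtColor(p,6);d=np.load('top_d.npy')
print('light px',g[230,262],g[247,240])
hsv=cv2.cvtColor(p,40)
m=((g>150)&(hsv[:,:,1]<25)).astype(np.uint8)
m[:, :225]=0;m[:,315:]=0;m[:205]=0;m[290:]=0
c=max(cv2.findContours(m,0,1)[0],key=cv2.contourArea)
h=cv2.convexHull(c);e=cv2.fitEllipse(h);print('ell',e, plane(ct,*e[0],.056))
w=np.array([plane(ct,*q[0],.056)[:2] for q in h.astype(float)]);cc,r=cv2.minEnclosingCircle(w.astype(np.float32));print('circ',cc,r)
print('hub',plane(ct,266,247,.061))
# handle
for n,cal,box in(("top",ct,(240,255,268,282)),("scene",cs,(256,203,273,234))):
    q=cv2.imread(f'pics/{n}0.png',0);x0,y0,x1,y1=box
    mm=(q[y0:y1,x0:x1]<45).astype(np.uint8);n_,L,S,C=cv2.connectedComponentsWithStats(mm)
    for s,ce in zip(S[1:],C[1:]):
        if s[4]>10: print(n,s+np.array([x0,y0,0,0,0]),ce+[x0,y0])
    if n=="top":
        for r in q[y0:y1,x0:x1]:print(r.tolist())
q=cv2.imread('pics/scene0.png',0);
for v in range(204,234,2):print(v,q[v,254:276].tolist())
E
```

```text
light px 187 166
ell ((265.497802734375, 246.65113830566406), (63.75093078613281, 64.58649444580078), 27.200672149658203) [0.53014391 0.11785412 0.056     ]
circ (0.5334701538085938, 0.1182609349489212) 0.06415179371833801
hub [0.52877263 0.11612947 0.061     ]
top [250 264  10   8  58] [254.4137931  267.56896552]
[188, 173, 141, 107, 87, 84, 85, 86, 117, 127, 176, 187, 188, 188, 188, 188, 188, 188, 188, 189, 188, 188, 188, 189, 189, 189, 188, 189]
[188, 189, 180, 165, 142, 138, 138, 157, 169, 174, 187, 188, 188, 188, 188, 188, 188, 188, 189, 188, 189, 188, 188, 189, 188, 189, 188, 188]
[188, 188, 188, 188, 180, 178, 179, 187, 188, 188, 188, 188, 188, 188, 188, 188, 189, 188, 188, 189, 188, 188, 189, 188, 188, 188, 188, 188]
[188, 188, 188, 188, 188, 189, 189, 189, 188, 188, 188, 188, 188, 188, 188, 188, 188, 188, 189, 188, 188, 188, 188, 188, 189, 188, 188, 188]
[188, 188, 188, 188, 189, 188, 189, 188, 188, 188, 188, 189, 188, 188, 188, 189, 188, 188, 189, 189, 188, 188, 188, 189, 188, 188, 188, 189]
[188, 188, 188, 188, 188, 189, 188, 188, 188, 188, 189, 188, 188, 188, 188, 187, 18
[... 3895 characters left out ...]
07, 113, 114, 114, 111, 111, 110, 103, 118]
222 [190, 183, 189, 212, 220, 224, 205, 117, 25, 14, 13, 1, 30, 104, 127, 120, 118, 120, 131, 155, 206, 215]
224 [177, 176, 211, 221, 218, 221, 227, 145, 36, 10, 21, 11, 43, 149, 226, 226, 224, 223, 222, 220, 220, 221]
226 [171, 200, 219, 221, 219, 224, 229, 148, 28, 8, 22, 19, 23, 116, 220, 222, 220, 219, 220, 222, 219, 221]
228 [169, 188, 217, 223, 221, 224, 229, 157, 57, 3, 24, 24, 7, 80, 219, 223, 218, 217, 218, 218, 219, 217]
230 [167, 173, 212, 221, 223, 222, 189, 117, 47, 4, 10, 0, 17, 88, 215, 224, 221, 218, 219, 217, 216, 216]
232 [194, 182, 158, 210, 221, 170, 143, 146, 128, 137, 140, 150, 212, 218, 222, 219, 220, 219, 218, 219, 220, 219]
```

```bash
python3 - <<'E'
from h import *
ct,cs=arm.calibration("top"),arm.calibration("scene")
print('top: top',plane(ct,252.3,266.2,.108),'bot',plane(ct,256.5,269.3,.060))
print('scene top',plane(cs,263,209.7,.108),'bot',plane(cs,264.3,230,.06))
print('feeler',plane(ct,248,205,.043),'spare',plane(ct,364,278,.108))
print(np.round(arm.calibration("wrist")['mount'],3),arm.nose_length)
d=np.load('top_d.npy');print('motor h',[depthpt(ct,u,v,d[v,u])[2].round(3) for u,v in((268,135),(255,150),(285,160),(247,203))])
s=arm.state();T=np.array([.49,.13,.27])-s['eef_pos'];print('shift tool',np.array(s['tcp_rot']).T@T)
E
```

```text
top: top [0.48729876 0.13241691 0.108     ] bot [0.48645194 0.13274485 0.06      ]
scene top [0.4880716 0.1264933 0.108    ] bot [0.48811164 0.12883265 0.06      ]
feeler [0.61380375 0.15730785 0.043     ] spare [ 0.46944799 -0.06523697  0.108     ]
[[-0.002 -0.961 -0.276  0.07 ]
 [ 1.    -0.002 -0.     0.   ]
 [-0.    -0.276  0.961 -0.117]
 [ 0.     0.     0.     1.   ]] 0.025
motor h [np.float64(0.05), np.float64(0.051), np.float64(-0.001), np.float64(0.056)]
shift tool [-0.44020507 -0.34808744 -0.01412218]
```

Request:
drive_tool([
  [[-0.031,-0.025,0],[0,0,0],0.05],
  [[-0.031,-0.025,0],[0,0,0],0.05],
  [[-0.031,-0.025,0],[0,0,0],0.05],
  [[-0.031,-0.025,0],[0,0,0],0.05],
  [[-0.031,-0.025,0],[0,0,0],0.05],
])

```text
time: 0.6
eef_pos: [0.2723, 0.4177, 0.2558]
tcp_rot: [[-0.967, 0.257, -0.0], [0.257, 0.967, -0.001], [0.0, -0.001, -1.0]]
ft_force: [0.5, 0.6, -0.2]
finger_gap: 0.0498
finger_force: 0.0
```

Request:
drive_tool([
  [[-0.031,-0.025,0],[0,0,0],0.05],
  [[-0.031,-0.025,0],[0,0,0],0.05],
  [[-0.031,-0.025,0],[0,0,0],0.05],
  [[-0.031,-0.025,0],[0,0,0],0.05],
  [[-0.031,-0.025,0],[0,0,0],0.05],
])

```text
time: 1.1
eef_pos: [0.39, 0.2571, 0.256]
tcp_rot: [[-0.966, 0.257, -0.0], [0.257, 0.966, -0.0], [0.0, -0.0, -1.0]]
ft_force: [0.2, 0.2, -0.4]
finger_gap: 0.0498
finger_force: 0.0
```

Request:
drive_tool([
  [[-0.031,-0.025,0],[0,0,0],0.05],
  [[-0.031,-0.025,0],[0,0,0],0.05],
  [[-0.031,-0.025,0],[0,0,0],0.05],
  [[-0.031,-0.025,0],[0,0,0],0.05],
  [[0,0,0],[0,0,0],0.05],
])

```text
time: 1.6
eef_pos: [0.4854, 0.1264, 0.2558]
tcp_rot: [[-0.965, 0.261, -0.0], [0.261, 0.965, -0.002], [-0.0, -0.002, -1.0]]
ft_force: [0.2, 0.4, 0.2]
finger_gap: 0.05
finger_force: 0.0
```

```bash
python3 - <<'E'
from h import *
s=arm.state();p,d=arm.snapshot("wrist");cv2.imwrite('pics/w1.png',p[:,:,::-1]);np.savez('w1',d=d,p=s['eef_pos'],R=s['tcp_rot'])
print(s['time'],s['eef_pos'],s['tcp_rot'],s['finger_gap'],s['ft_force'],s['q'])
E
```

```text
1.6 [0.48541324 0.12636462 0.25576879] [[-9.65320963e-01  2.61065961e-01 -4.13376943e-05]
 [ 2.61065695e-01  9.65319728e-01 -1.58939003e-03]
 [-3.75031544e-04 -1.54506337e-03 -9.99998736e-01]] 0.04995377122244843 [0.21345741 0.40352105 0.15313625] [ 8.79395308e+00 -7.89141585e+00  1.00647265e+02 -8.97353236e-02
  8.72604172e+01 -6.60684214e+01]
```

View pics/w1.png

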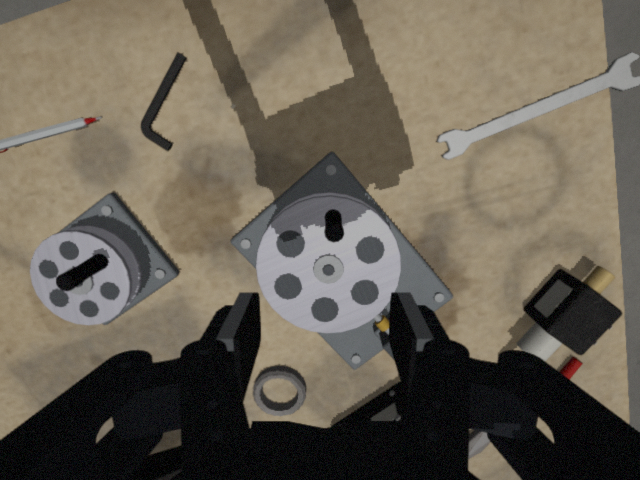

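The wrist view shows the large pulley with its hub at (328,268) and the handle from its top (333,216) to its foot (336,234). The brass tip is at (383,325), below right.

```bash
cat >> h.py <<'E'
def wcal(p,R):
    c=dict(arm.calibration("wrist"));M=np.array(c['mount']);T=np.eye(4);T[:3,:3]=R;T[:3,3]=p
    W=np.linalg.inv(T@M);c['R']=W[:3,:3];c['t']=W[:3,3];return c
E
python3 - <<'E'
from h import *
z=np.load('w1.npz');c=wcal(z['p'],z['R']);g=cv2.imread('pics/w1.png',0)
b=cv2.HoughCircles(g[248:290,305:352],cv2.HOUGH_GRADIENT,1,20,param1=100,param2=12,minRadius=10,maxRadius=18);print('hub',b)
print('hub',plane(c,328,268.5,.061))
m=(g[205:245,320:352]<60).astype(np.uint8);n,L,S,C=cv2.connectedComponentsWithStats(m)
for s,ce in zip(S[1:],C[1:]):
    if s[4]>20:print(s+np.array([320,205,0,0,0]),ce+[320,205],plane(c,*(ce+[320,205]),.083))
print('top',plane(c,333,217.5,.108),'foot',plane(c,335.5,234,.058))
for v,u in((330,383),):print('shoe',plane(c,u,v,.043))
E
```

```text
hub [[[22.5 20.5 15.1]]]
hub [0.52893507 0.11750622 0.061     ]
[325 209  19  33 492] [333.28658537 225.28455285] [0.48880207 0.13227315 0.083     ]
top [0.47730464 0.13460872 0.108     ] foot [0.50255846 0.13101489 0.058     ]
shoe [0.60722742 0.14928222 0.043     ]
```

Request:
drive_tool([
  [[0,0.006,0.03],[0,0,4],0.05],
  [[0,0,0.04],[0,0,0],0.05],
  [[0,0,0.04],[0,0,0],0.05],
  [[0,0,0.03],[0,0,0],0.05],
  [[0,0,0.018],[0,0,0],0.05],
], newtons=50)

```text
time: 2.15
eef_pos: [0.4824, 0.1366, 0.0949]
tcp_rot: [[-0.947, 0.323, -0.005], [0.323, 0.947, -0.0], [0.004, -0.002, -1.0]]
ft_force: [0.2, 0.7, 0.6]
finger_gap: 0.0503
finger_force: 0.0
```

Request:
drive_tool([
  [[0,0,0],[0,0,0],0.05],
])

```text
time: 2.25
eef_pos: [0.4818, 0.1364, 0.0947]
tcp_rot: [[-0.946, 0.323, -0.007], [0.323, 0.947, -0.001], [0.006, -0.003, -1.0]]
ft_force: [-0.2, 0.8, -0.5]
finger_gap: 0.0499
finger_force: 0.0
```

```bash
python3 - <<'E'
from h import *
s=arm.state();p,d=arm.snapshot("wrist");cv2.imwrite('pics/w2.png',p[:,:,::-1])
print(s['time'],s['eef_pos'],s['ft_force'])
E
```

```text
2.25 [0.48181978 0.13640211 0.09472699] [-0.21237389  0.83979433 -0.51926551]
```

View pics/w2.png

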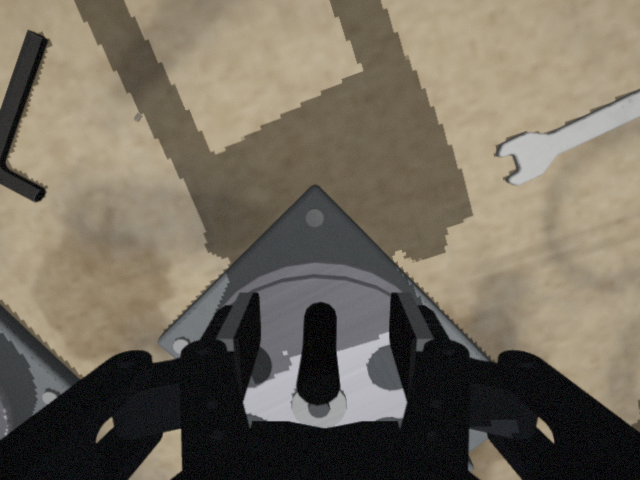

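The gripper straddles the sleeve, which is centred at column 320. The TCP is about 6 mm too far outward, so I'll correct that and then grip.

Request:
drive_tool([
  [[-0.006,0,-0.002],[0,0,3],0.05],
  [[0,0,0],[0,0,0],0.03],
  [[0,0,0],[0,0,0],0.005],
  [[0,0,0],[0,0,0],0.005],
  [[0,0,0],[0,0,0],0.005],
], newtons=50)

```text
time: 2.8
eef_pos: [0.4914, 0.1343, 0.1015]
tcp_rot: [[-0.928, 0.372, 0.002], [0.372, 0.928, 0.0], [-0.001, 0.001, -1.0]]
ft_force: [-2.2, 1.4, 6.6]
finger_gap: 0.012
finger_force: 48.7
```

Request:
drive_tool([
  [[0,0,0],[0,0,0],0.005],
  [[0,0,0],[0,0,0],0.005],
])

```text
time: 3.0
eef_pos: [0.4914, 0.1343, 0.1015]
tcp_rot: [[-0.928, 0.372, 0.002], [0.372, 0.928, 0.0], [-0.001, 0.001, -1.0]]
ft_force: [-1.6, -0.5, 5.6]
finger_gap: 0.0123
finger_force: 48.7
```

Request:
drive_tool([
  [[-0.00014,0.00215,0],[0,0,3],0.005],
  [[-0.00014,0.00215,0],[0,0,3],0.005],
  [[-0.00014,0.00215,0],[0,0,3],0.005],
  [[-0.00014,0.00215,0],[0,0,3],0.005],
  [[-0.00014,0.00215,0],[0,0,3],0.005],
], newtons=30)

```text
time: 3.5
eef_pos: [0.4971, 0.1436, 0.1016]
tcp_rot: [[-0.799, 0.601, 0.002], [0.601, 0.799, 0.001], [-0.001, 0.001, -1.0]]
ft_force: [-1.3, 0.9, 5.2]
finger_gap: 0.0119
finger_force: 48.7
```

Request:
drive_tool([
  [[-0.00014,0.00215,0],[0,0,3],0.005],
  [[-0.00014,0.00215,0],[0,0,3],0.005],
  [[-0.00014,0.00215,0],[0,0,3],0.005],
  [[-0.00014,0.00215,0],[0,0,3],0.005],
  [[-0.00014,0.00215,0],[0,0,3],0.005],
])

```text
time: 4.0
eef_pos: [0.5048, 0.1511, 0.1015]
tcp_rot: [[-0.616, 0.788, 0.001], [0.788, 0.616, 0.001], [-0.0, 0.002, -1.0]]
ft_force: [-2.4, 0.5, 5.0]
finger_gap: 0.0121
finger_force: 48.7
```

Request:
drive_tool([
  [[-0.00014,0.00215,0],[0,0,3],0.005],
  [[-0.00014,0.00215,0],[0,0,3],0.005],
  [[-0.00014,0.00215,0],[0,0,3],0.005],
])

```text
time: 4.3
eef_pos: [0.5103, 0.1546, 0.1016]
tcp_rot: [[-0.485, 0.874, 0.001], [0.874, 0.485, 0.001], [0.0, 0.002, -1.0]]
ft_force: [-1.5, 2.0, 5.6]
finger_gap: 0.012
finger_force: 48.7
```

Request:
drive_tool([
  [[-0.00014,0.00215,0],[0,0,3],0.005],
  [[-0.00014,0.00215,0],[0,0,3],0.005],
  [[-0.00014,0.00215,0],[0,0,3],0.005],
])

```text
time: 4.6
eef_pos: [0.5162, 0.1572, 0.1015]
tcp_rot: [[-0.343, 0.939, 0.001], [0.939, 0.343, 0.001], [0.001, 0.002, -1.0]]
ft_force: [-2.3, 3.2, 6.9]
finger_gap: 0.0123
finger_force: 48.7
```

Request:
drive_tool([
  [[-0.00014,0.00215,0],[0,0,3],0.005],
  [[-0.00014,0.00215,0],[0,0,3],0.005],
  [[-0.00014,0.00215,0],[0,0,3],0.005],
])

```text
time: 4.9
eef_pos: [0.5224, 0.1589, 0.1015]
tcp_rot: [[-0.192, 0.981, 0.001], [0.981, 0.192, 0.002], [0.001, 0.001, -1.0]]
ft_force: [-3.6, 3.6, 6.6]
finger_gap: 0.0117
finger_force: 48.9
```

Request:
drive_tool([
  [[-0.00014,0.00215,0],[0,0,3],0.005],
  [[-0.00014,0.00215,0],[0,0,3],0.005],
  [[-0.00014,0.00215,0],[0,0,3],0.005],
])

```text
time: 5.2
eef_pos: [0.5273, 0.1596, 0.1014]
tcp_rot: [[-0.036, 0.999, -0.003], [0.999, 0.036, 0.002], [0.002, -0.003, -1.0]]
ft_force: [-12.2, 4.3, 14.3]
finger_gap: 0.0122
finger_force: 49.7
```

Request:
drive_tool([
  [[-0.00014,0.00215,0],[0,0,3],0.005],
  [[-0.00014,0.00215,0],[0,0,3],0.005],
  [[-0.00014,0.00215,0],[0,0,3],0.005],
])

```text
time: 5.5
eef_pos: [0.5337, 0.1597, 0.1015]
tcp_rot: [[0.121, 0.993, -0.002], [0.993, -0.121, 0.003], [0.002, -0.002, -1.0]]
ft_force: [-10.6, 7.8, 12.1]
finger_gap: 0.0118
finger_force: 49.5
```

Request:
drive_tool([
  [[-0.00014,0.00215,0],[0,0,3],0.005],
  [[-0.00014,0.00215,0],[0,0,3],0.005],
])

```text
time: 5.7
eef_pos: [0.5382, 0.1591, 0.1015]
tcp_rot: [[0.224, 0.975, -0.001], [0.975, -0.224, 0.003], [0.003, -0.002, -1.0]]
ft_force: [-10.1, 10.1, 10.3]
finger_gap: 0.0123
finger_force: 49.3
```

Request:
drive_tool([
  [[0,0,0],[0,0,0],0.005],
  [[0,0,0],[0,0,0],0.005],
])

```text
time: 5.9
eef_pos: [0.5393, 0.1588, 0.1016]
tcp_rot: [[0.222, 0.975, 0.001], [0.975, -0.222, 0.003], [0.003, 0.001, -1.0]]
ft_force: [-1.7, 7.9, 5.0]
finger_gap: 0.0116
finger_force: 48.6
```

Request:
drive_tool([
  [[0,0,0],[0,0,0],0.02],
  [[0,0,0],[0,0,0],0.035],
  [[0,0,0],[0,0,0],0.045],
  [[0,0,0],[0,0,0],0.045],
])

```text
time: 6.3
eef_pos: [0.539, 0.1567, 0.1001]
tcp_rot: [[0.223, 0.975, -0.0], [0.975, -0.223, -0.0], [-0.0, -0.0, -1.0]]
ft_force: [-0.3, 0.5, -1.0]
finger_gap: 0.045
finger_force: 0.0
```

Released. Now I'll lift straight up and check the handle from above.

Request:
drive_tool([
  [[0,0,-0.02],[0,0,0],0.045],
  [[0,0,-0.03],[0,0,0],0.045],
  [[0,0,-0.04],[0,0,0],0.045],
  [[0,0,-0.04],[0,0,0],0.045],
  [[0,0,-0.01],[0,0,0],0.045],
])

```text
time: 6.8
eef_pos: [0.5415, 0.1572, 0.2462]
tcp_rot: [[0.223, 0.975, 0.008], [0.975, -0.223, 0.001], [0.003, 0.008, -1.0]]
ft_force: [1.0, -0.5, 0.0]
finger_gap: 0.045
finger_force: 0.0
```

```bash
python3 - <<'E'
from h import *
s=arm.state();p,d=arm.snapshot("wrist");cv2.imwrite('pics/w3.png',p[:,:,::-1]);print(s['time'],s['eef_pos'],s['ft_force'])
c=wcal(s['eef_pos'],s['tcp_rot']);g=cv2.cvtColor(p,7)
m=(g[190:260,290:370]<60).astype(np.uint8);n,L,S,C=cv2.connectedComponentsWithStats(m)
for q,ce in zip(S[1:],C[1:]):
    if q[4]>100:P=plane(c,*(ce+[290,190]),.083);v=P[:2]-[.529,.1175];print(q,ce+[290,190],P,np.hypot(*v),np.degrees(np.arctan2(v[1],v[0])))
E
```

```text
6.8 [0.54148092 0.15720864 0.24619938] [ 0.98533832 -0.49130264  0.00115286]
[ 19  17  21  34 557] [319.32675045 223.74147217] [0.53914188 0.1603505  0.083     ] 0.044034335619023236 76.68423741470036
```

View pics/w3.png

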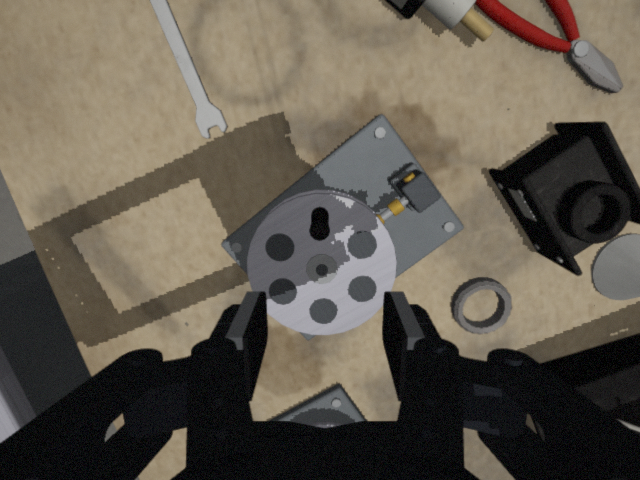

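The handle at (319,224) now stands at about 77°, having turned about 82°. That is where the drag was last felt, at about 12 N while moving, and nothing is touching it.

```bash
python3 -c "
from workcell import arm
print(arm.hand_in())"
```

```text
the job is handed in; nothing more can be done
None
```

I turned the large pulley about 82° clockwise by its crank, about 20° past where the drag rose to 12 N, then let go with the rim rubbing on the feeler; the spare pulley was not touched, and the job is handed in at about 7 s.

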